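# Set the speed step on a bench centrifuge and start the spin

### The arm

A 7-joint arm with a two-finger parallel gripper is mounted at the origin on the work surface; the furniture and walls round the work are solid. World frame = base frame: x ahead of the robot, y to its left, z up, the work surface at z = 0. Lengths are in mm, angles in rad, forces in N, time in s.
With the tool pointing down it reaches from about 425 to 950 mm from the base axis. Payload 4.7 kg.
Tool frame: the origin (TCP) lies at the very end of the fingers, on their centre line; the grasp point (between the pads) lies 19 mm behind it; x points along the fingers, z is the direction in which the jaws open and shut, and the axes are right-handed (so a half turn about x gives the same grasp; the last joint's range is limited). The gripper opens to 87 mm and grips with 3 to 60 N. Pads are 19 mm wide; open, the fingers measure 117 mm over their backs; the gripper's body (75 mm by 190 mm) begins 51 mm behind the grasp point.
Start: joints at [-1.286, 0.469, -0.049, 1.532, 0.024, 1.141, -0.082], TCP at [208.315, 642.07, 222.573] pointing down, gripper open.
Joint ranges: [-2.59, 2.59], [-0.33, 1.99], [-1.39, 1.29], [0.1, 2.45], [-1.04, 4.18], [0.21, 1.99], [-2.66, 2.66]. Speed limits (rad/s): [2.57, 2.57, 3.14, 3.14, 3.14, 3.14, 3.14].

### API

Orientations are given as a unit quaternion [w, x, y, z].
In Python, from station import bot gives the robot as it stands.
- The arm moves only by the tool arm_command, never from a script. Its argument "motion" is a list of rows, each a list of 3 entries, a list of its own where there are three numbers: the shift along the tool's x, y, z in mm, then the turn, a rotation vector about the tool's x, y, z in degrees, then the gripper's target within -1 to 1 (shut at 1, half-way at 0, fully open at -1). A call has 1 to 20 rows; each row is the pose to reach, as a shift and turn from the pose measured when the call began, along the tool's axes at that moment; what a row does not reach only later rows make up. A row lasts 1/8 s, in which the tool goes at most 62.5 mm and 10.7 degrees, less where a joint would pass 70% of its speed; a pose out of reach is approached as far as the arm can. A call with a gripper value outside its range is refused whole. The fingers move at their own pace and stop on an object; "newtons" is the grip in N (left out, the last holds). Time passes only in rows, so rows that repeat a pose let the fingers close. It gives the time, the measured TCP pose, the force and the opening at its end, in the units of the state.
- bot.observe(): the state, without advancing time (a new reading comes with each control period).
- bot.camera(name): name is "scene" or "top"; returns the picture (480x640x3 uint8, red, green, blue); there is no depth.
- bot.camera_params(name): a dict with "fovy" (degrees; the focal length in pixels is half the picture's height over the tangent of half this angle, whatever the lens; pixels are square), "cx", "cy" (the principal point, pixels), "R" (3x3) and "t" (3): a world point X has camera coordinates R X + t. Camera axes: x right, y down, z forward; pixel columns grow to the right and rows downward; lengths in mm; the calibration is good to about 2 mm. A picture is of the moment at which its call begins. camera_params takes no time and is no camera call.
- bot.finish_job(): hands the job in, once; it reports no verdict.
The state is a dict: "clock": time; "q": joint angles; "joint_vel": joint speeds; "joint_torque": joint torques, N m; "tcp_pos": TCP position; "tool_rot": TCP orientation; "force": force on the tool from outside, world axes, zero at the start; "ft_torque": the same for the moment, N m; "gripper_width": finger opening in mm.
Only numpy, scipy, OpenCV 4.12 (cv2) and the standard library are available. Lean on these libraries where they do the work, as an engineer would, in place of code of your own. Each camera call takes 0.05 s, during which the arm holds its last target.

### The job

Get the loaded bench centrifuge spinning: push its open lid down until it is fully shut, and push the pointer of the stepped speed selector round with a fingertip, click by click, until it rests in its click at the fifth dot clockwise from the off bar. Only when both are done, press the round start key right in and let it spring back. Push the selector from one side at a time rather than pinching it, and leave the tube rack, the carrier and the marker on the bench where they are.

Things in the scene. Friction and masses are not known exactly. Their poses are not given: they have to be found in the camera images.
- centrifuge: low white bench centrifuge fixed to the bench, 340 (x) x 260 (y) x 135 mm without the lid. Origin: centre of its underside; x points to its back, y to its left, z up. Its console faces the robot, turned by up to about 10 degrees. The back 212 mm is the rotor chamber, 134 mm high
- panel: sloped console, the front 128 mm of the centrifuge, rising from 88 mm high at the front edge to 122 mm at the chamber (15 degrees). Origin and axes as point selector_axis. White marks lie 49 mm from the selector's axis: a short bar at off, then seven dots that grow in size clockwise, 30 degrees apart
- lid_hinge (a point): middle of the lid's hinge line, 158 mm behind and 140.5 mm above the centrifuge's origin; axes as the centrifuge's, the hinge line is y
- lid (a joint): opening angle of the lid in rad: 0 is fully shut (a firm stop), it starts open at 0.6 to 0.9; its front edge rises as it opens. Stiff friction hinge: it stays where it is left; about 1 to 4 N pressed down near the front edge moves it, and it never springs back
- lid_edge (a point): point on the lid's upper face, on its middle line, 190 mm from the hinge line and 10 mm behind its front edge; moves with the lid (its z is the upper face's normal). The lid: a white plate 196 mm deep, 250 wide, 14 thick with a clear round window of 131 mm, its upper face 10 mm above the hinge line; a tab 60 mm wide reaches 16 mm further to the front
- selector_axis (a point): point on the selector's axis at the console's surface; z is the axis, square to the console (15 degrees from vertical, leaning to the robot), x points up the slope to the back, y to the machine's left. The chamber wall is 66 mm behind it and stands 10 to 15 mm above the console, the console's front edge is 66 mm in front
- selector (a joint): angle in rad, growing clockwise seen from above; 0 is off (pointer 105 degrees anticlockwise of the x of point selector_axis), stops just beyond 0 and 3.665. Clicks 0.5236 apart, dot n at n x 0.5236, the fifth at 2.618; starts in a click from off to dot 3. A sprung ball holds each click: some 3 N across the pointer end breaks it out; past halfway it snaps into the next and stays
- selector_nose (a point): pointer end of the selector, 38 mm from the axis, 22 mm above the console; its x points outward. The selector is a black disc 68 mm across and 9 high with a wing grip across it, 13 mm thick: pointer end at 40 mm from the axis, other end at 28; flanks up to 30 mm, middle rib to 32.5 mm above the console. The rib is white on the pointer half
- selector_left: left flank of the selector's wing (seen from the axis towards the pointer), 62 x 5 x 21 mm; origin 8.5 mm above the console, 4 mm left of the axis, its x along the pointer. A push on this flank turns the selector clockwise
- selector_right: right flank of the selector's wing, the mirror image of the left; a push on it turns the selector anticlockwise. Fingers that press on both flanks at once are pinching
- start_key (a joint): depth of the start key in m: 0 out, 0.006 fully in, springs back. It begins to move at 1.5 N and is fully in at 5 N
- start_key_top (a point): centre of the top of the start key, a white round key 30 mm across in an aluminium collar 46 mm across and 12 mm high, on the console 125 mm to the right of the selector; the top stands 18 mm above the collar's foot when out; its z is the outward normal, 15 degrees from the vertical
- rack: black tube rack, 112 x 215 x 114 mm, half filled with red-capped tubes, loose, to the left of the centrifuge; origin at the centre of its underside
- carrier: narrow ivory tube carrier, 32 x 188 x 97 mm, loose, to the right of the centrifuge; origin at its underside
- marker_pen: black marker lying on the bench, about 116 mm long and 16 mm thick, loose, to the right of the console; origin at its underside

How it is judged:
By the outcome, as a careful person would: the job done as asked, in the order asked, and still so for the second after the job is handed in, with the robot touching nothing.
It also fails if it takes over 51 s, if anything falls off the work surface, if the arm or the gripper's body presses on something with over 40 N, if the wrist force passes 120 N, or if a joint passes its speed limit or range.

## Working session

There is one attempt and no reset: what is moved stays moved. The work goes in short steps, Python scripts to look and compute and a tool call to move; the robot and the scene stay as the last step left them, time stands still between calls to the robot, and variables do not carry over. Pictures are saved under pics/ and viewed, and the job is handed in when it is done.

Besides the shell and the picture viewer there is one more tool, called by a JSON object that holds its "name" and its "arguments". arm_command: Moves the arm, as the interface text tells. Its arguments: {"type":"object","properties":{"motion":{"type":"array"},"newtons":{"type":"number"}},"required":["motion"]}

```bash
mkdir -p pics; ls
python3 - <<'E'
from station import bot
import cv2
for n in ("scene","top"):
    p=bot.camera_params(n); print(n,p)
    im=bot.camera(n); cv2.imwrite(f"pics/{n}0.png",im[:,:,::-1])
print(bot.observe())
E
```

```text
pics
scene {'fovy': 48.33901457264111, 'cx': 324.7066456566556, 'cy': 231.95353646007385, 'R': array([[ 0.20307522, -0.9791579 ,  0.00320471],
       [-0.82080051, -0.172015  , -0.54469933],
       [ 0.53389791,  0.10798451, -0.83862529]]), 't': array([-147.10533023,  570.0989696 ,  772.01330258])}
top {'fovy': 42.47723682392555, 'cx': 309.3660967423429, 'cy': 241.81028629774514, 'R': array([[-0.02513162, -0.99966339,  0.00644315],
       [-0.98464048,  0.02363899, -0.17298649],
       [ 0.17277595, -0.01069162, -0.98490312]]), 't': array([ -16.55942594,  606.05747535, 1033.72114371])}
{'clock': 0.1, 'q': array([-1.2858981 ,  0.46936107, -0.0486057 ,  1.53357772,  0.02411988,
        1.14098932, -0.08224963]), 'joint_vel': array([ 9.15645575e-04, -2.05885485e-03, -4.42546662e-04, -2.89328402e-03,
        4.08956081e-05, -4.48717622e-04, -6.29324053e-04]), 'joint_torque': array([ 9.88876200e-04, -5.09172606e+01, -8.08240380e-02, -2.36828488e+01,
       -6.14121649e-02,  3.44419177e-02,  6.64355730e-05]), 'tcp_pos': array([208.17479557, 641.5304619 , 221.60284179]), 'tool_rot': array([ 0.57148146, -0.41614222,  0.57245036,  0.41537354]), 'force': array([ 0.55023764,  0.55160773, -0.11697179]), 'ft_torque': array([0.01044888, 0.00061424, 0.04998261]), 'gripper_width': 87.1264310310492}
```

View pics/scene0.png

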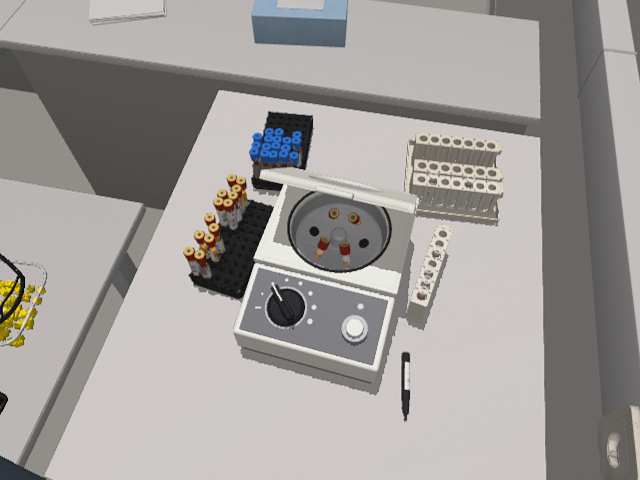

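View pics/top0.png

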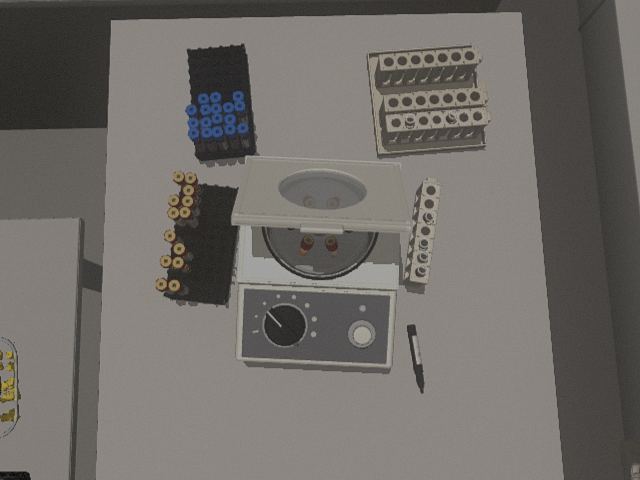

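The scene view shows the console with the selector at about (286,306), the key at (354,328), and the lid open. In the top view they are at (285,325) and (361,334), and the pointer aims up-left. I'll zoom in for detail.

Run:
```python
import cv2,numpy as np
a=cv2.imread("pics/top0.png")[280:380,230:405]; b=cv2.imread("pics/scene0.png")[255:385,225:405]
cv2.imwrite("pics/topz.png",cv2.resize(a,None,fx=4.5,fy=4.5,interpolation=cv2.INTER_CUBIC))
cv2.imwrite("pics/scz.png",cv2.resize(b,None,fx=4.4,fy=4.4,interpolation=cv2.INTER_CUBIC))
```

```text
(no output)
```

View pics/topz.png

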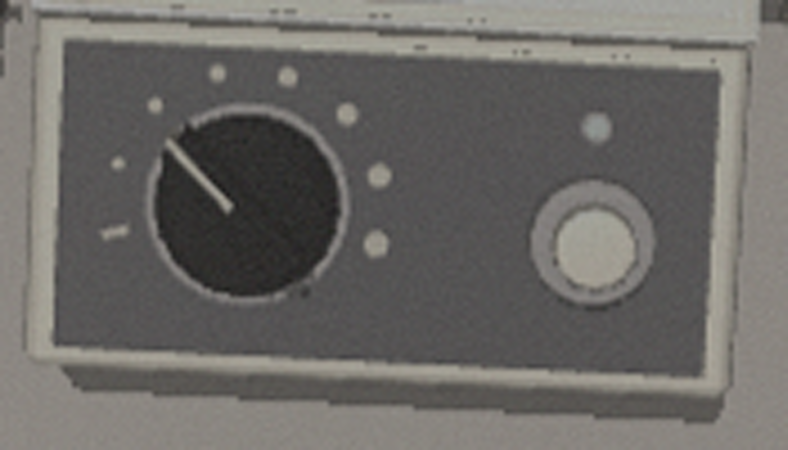

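View pics/scz.png

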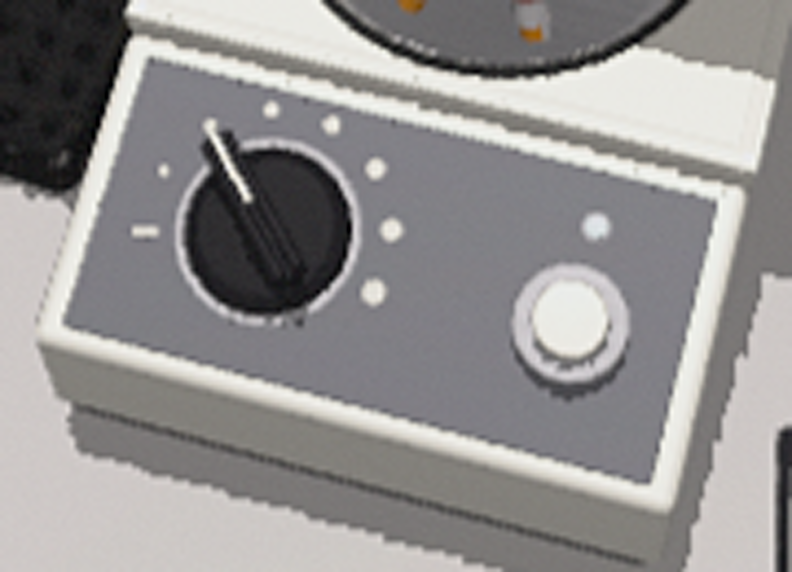

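```bash
cat > h.py <<'E'
import numpy as np, cv2
from station import bot
from scipy.optimize import least_squares
from scipy.spatial.transform import Rotation as Rot
def P(n):
    p=bot.camera_params(n); f=240/np.tan(np.radians(p["fovy"]/2))
    K=np.array([[f,0,p["cx"]],[0,f,p["cy"]],[0,0,1]]); return K,np.array(p["R"]),np.array(p["t"])
def proj(n,X):
    K,R,t=P(n); c=np.atleast_2d(X)@R.T+t; u=c@K.T; return u[:,:2]/u[:,2:]
def ray(n,uv):
    K,R,t=P(n); d=R.T@np.linalg.inv(K)@np.array([uv[0],uv[1],1.]); return -R.T@t,d
def on_z(n,uv,z):
    o,d=ray(n,uv); return o+d*(z-o[2])/d[2]
def tri(ua,ub):
    A=[];b=[]
    for n,u in(("scene",ua),("top",ub)):
        o,d=ray(n,u); d/=np.linalg.norm(d); M=np.eye(3)-np.outer(d,d); A.append(M); b.append(M@o)
    return np.linalg.lstsq(np.vstack(A),np.hstack(b),rcond=None)[0]
def Rw(yaw): return Rot.from_euler('z',yaw).as_matrix()
def Rp(yaw): return Rw(yaw)@Rot.from_euler('y',-15,degrees=True).as_matrix()
E
cat > m.py <<'E'
from h import *
def cents(fn,seeds,org,s,r=5):
    g=cv2.imread(fn,0).astype(float); out=[]
    for x,y in seeds:
        u=org[0]+(x+.5)/s-.5; v=org[1]+(y+.5)/s-.5
        ui,vi=int(round(u)),int(round(v)); w=g[vi-r:vi+r+1,ui-r:ui+r+1]; bg=np.median(w); k=np.clip(w-bg-15,0,None)
        yy,xx=np.mgrid[vi-r:vi+r+1,ui-r:ui+r+1]; k*=((xx-u)**2+(yy-v)**2<r*r-4)
        out.append(((k*xx).sum()/k.sum(),(k*yy).sum()/k.sum()))
    return np.array(out)
ti=[0,1,2,3,4,5,6,7]
T=cents("pics/top0.png",[(113,232),(118,163),(155,104),(218,73),(288,76),(346,113),(379,175),(376,243)],(230,280),4.5,4)
si=[0,1,3,4,5,6,7]
S=cents("pics/scene0.png",[(145,232),(164,170),(271,109),(332,124),(376,168),(392,230),(373,292)],(225,255),4.4,4)
def marks(p,idx):
    R=Rp(p[3]); a=np.radians(105-30*np.array(idx)); return p[:3]+49*np.c_[np.cos(a),np.sin(a),0*a]@R.T
def res(p): return np.r_[(proj("top",marks(p,ti))-T).ravel(),(proj("scene",marks(p,si))-S).ravel()]
p0=np.r_[on_z("top",(285,325),105),0]
r=least_squares(res,p0,loss="soft_l1"); print(r.x,np.degrees(r.x[3])); print(res(r.x).round(1))
r2=least_squares(lambda q:res([q[0],q[1],105.1,q[2]]),[p0[0],p0[1],0],loss="soft_l1");print(r2.x,r2.cost,r.cost); print(res([*r2.x[:2],105.1,r2.x[2]]).round(1))
E
python3 m.py
```

```text
[ 4.58933171e+02  1.37932459e+01  1.12735352e+02 -7.24879710e-02] -4.153254805738511
[-0.5  0.2 -0.6  0.1 -0.5  0.  -0.5  0.1 -0.3 -0.  -0.3  0.1 -0.3  0.1
 -0.3  0.3  0.3  0.1  0.5 -0.1  0.5 -0.2  0.6 -0.1  0.6 -0.   0.6  0.
  0.7  0.2]
[ 4.60347697e+02  1.43665514e+01 -7.07101861e-02] 7.22449936423606 1.853663728147367
[-0.5 -0.5 -0.6 -0.5 -0.6 -0.5 -0.7 -0.4 -0.7 -0.5 -0.7 -0.4 -0.7 -0.6
 -0.8 -0.5  0.7  1.2  0.7  1.1  0.6  1.1  0.6  1.2  0.6  1.1  0.6  1.1
  0.6  1.1]
```

```bash
cat >> h.py <<'E'
S0=np.array([459.6,14.1,105.1]); YAW=-0.0715
O0=S0-Rw(YAW)@np.array([-106.25,0,105.1]) # machine origin up to unknown y offset of the selector
def lidpt(a,r,y,z): # machine coords
    c,s=np.cos(a),np.sin(a); return np.array([158-r*c+z*s,y,140.5+r*s+z*c])
def b(*v): return np.array(v,float)
def step(target,R_target=None):
    st=bot.observe(); w,x,y,z=st["tool_rot"]; R=Rot.from_quat([x,y,z,w])
    d=R.inv().apply(np.array(target)-st["tcp_pos"])
    out=[d.round(1)]
    if R_target is not None: out.append(np.degrees((R.inv()*R_target).as_rotvec()).round(1))
    return out
E
python3 - <<'E'
from h import *
st=bot.observe(); w,x,y,z=st["tool_rot"]; print(Rot.from_quat([x,y,z,w]).as_matrix().round(3))
# console corners -> lateral offset: front top corners of body in top image (zoom 25,355)/(725,390)
for n,l,r in(("top",(230+30/4.5,280+355/4.5),(230+725/4.5,280+390/4.5)),):
    for u in(l,r):
        X=on_z(n,u,88); print("corner",X, Rw(YAW).T@(X-O0))
for a in np.arange(.55,.95,.05):
    pts=np.array([O0+Rw(YAW)@(lidpt(a,196,yy,10)+b(0,-63,0)) for yy in(125,0,-125)])
    print(round(a,2),proj("top",pts).round(0).tolist(),proj("scene",pts).round(0).tolist())
g=cv2.imread("pics/top0.png")[150:290,225:420]; cv2.imwrite("pics/lz.png",cv2.resize(g,None,fx=4,fy=4))
g=cv2.imread("pics/scene0.png")[160:290,240:430]; cv2.imwrite("pics/lz2.png",cv2.resize(g,None,fx=4,fy=4))
E
```

```text
[[-0.    -0.951  0.309]
 [-0.002  0.309  0.951]
 [-1.    -0.    -0.002]]
corner [406.60446084  93.46723923  88.        ] [-164.78005734   75.37849973   88.        ]
corner [ 387.62940143 -160.24704622   88.        ] [-165.58151596 -179.0430976    88.        ]
0.55 [[241.0, 247.0], [328.0, 251.0], [416.0, 255.0]] [[264.0, 205.0], [338.0, 223.0], [416.0, 241.0]]
0.6 [[241.0, 242.0], [329.0, 246.0], [417.0, 250.0]] [[265.0, 200.0], [339.0, 217.0], [417.0, 235.0]]
0.65 [[240.0, 236.0], [329.0, 241.0], [418.0, 245.0]] [[266.0, 194.0], [341.0, 211.0], [419.0, 229.0]]
0.7 [[240.0, 231.0], [329.0, 235.0], [419.0, 239.0]] [[267.0, 188.0], [342.0, 205.0], [420.0, 223.0]]
0.75 [[240.0, 225.0], [330.0, 229.0], [420.0, 233.0]] [[268.0, 182.0], [343.0, 199.0], [422.0, 217.0]]
0.8 [[240.0, 219.0], [330.0, 223.0], [421.0, 227.0]] [[269.0, 176.0], [344.0, 193.0], [423.0, 211.0]]
0.85 [[240.0, 213.0], [331.0, 217.0], [422.0, 221.0]] [[270.0, 170.0], [346.0, 187.0], [425.0, 205.0]]
0.9 [[240.0, 206.0], [331.0, 210.0], [423.0, 215.0]] [[271.0, 164.0], [347.0, 181.0], [426.0, 199.0]]
```

View pics/lz.png

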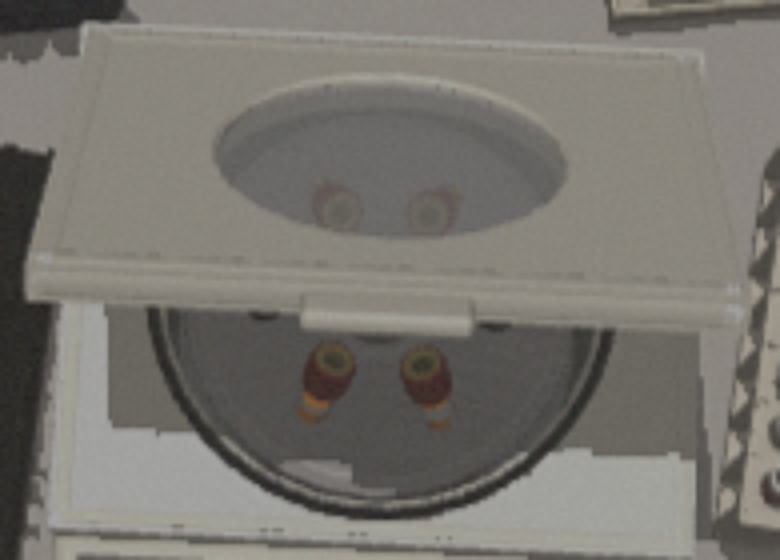

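View pics/lz2.png

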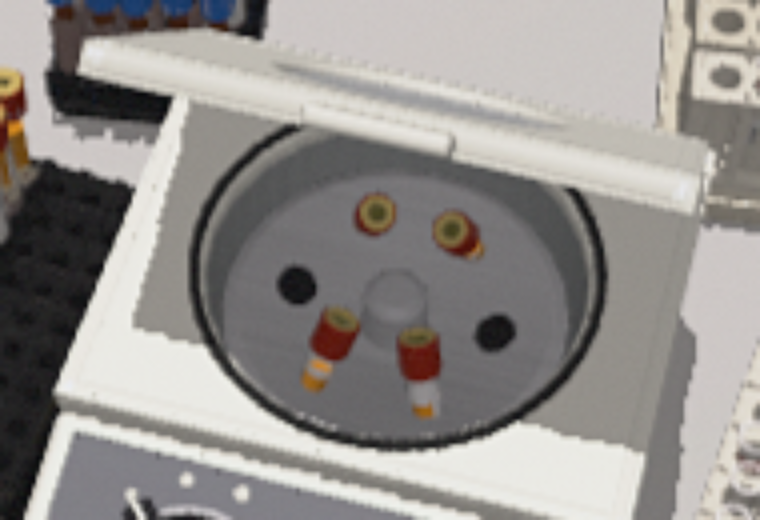

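```bash
cat >> h.py <<'E'
O0=S0-Rw(YAW)@np.array([-106.25,52,105.1])
E
python3 - <<'E'
from h import *
for a in (.8,.84,.88,.92):
    pts=np.array([O0+Rw(YAW)@lidpt(a,200,yy,10) for yy in(125,0,-125)])
    print(a,proj("top",pts).round(0).tolist(),proj("scene",pts).round(0).tolist())
print(O0)
for a in (.86,.6,.4,.2,0):
    X=O0+Rw(YAW)@lidpt(a,186,0,10); print(a,X.round(1))
X=O0+Rw(YAW)@lidpt(.86,186,0,10); X[2]+=50
print(step(X))
E
```

```text
0.8 [[231.0, 220.0], [322.0, 224.0], [413.0, 229.0]] [[262.0, 175.0], [337.0, 192.0], [416.0, 210.0]]
0.84 [[231.0, 215.0], [323.0, 219.0], [414.0, 223.0]] [[263.0, 170.0], [338.0, 187.0], [417.0, 205.0]]
0.88 [[231.0, 210.0], [323.0, 214.0], [415.0, 218.0]] [[264.0, 165.0], [339.0, 182.0], [418.0, 200.0]]
0.92 [[231.0, 204.0], [323.0, 209.0], [415.0, 213.0]] [[265.0, 160.0], [340.0, 177.0], [420.0, 195.0]]
[ 5.61863694e+02 -4.53575419e+01  1.42108547e-14]
0.86 [606.  -48.5 288. ]
0.6 [572.  -46.1 253.8]
0.4 [552.5 -44.7 222.1]
0.2 [539.6 -43.8 187.3]
0 [533.9 -43.4 150.5]
[array([-115.4, -591.3, -533.8])]
```

{"name": "arm_command", "arguments": {"motion": [[[-60, 0, 0], [0, 0, 0], 1], [[-120, 0, 0], [0, 0, 0], 1], [[-120, -50, -45], [0, 0, 0], 1], [[-120, -95, -85], [0, 0, 0], 1], [[-120, -140, -125], [0, 0, 0], 1], [[-120, -185, -165], [0, 0, 0], 1], [[-120, -230, -207], [0, 0, 0], 1], [[-120, -275, -248], [0, 0, 0], 1], [[-120, -320, -288], [0, 0, 0], 1], [[-120, -365, -329], [0, 0, 0], 1], [[-120, -410, -370], [0, 0, 0], 1], [[-120, -455, -410], [0, 0, 0], 1], [[-120, -500, -450], [0, 0, 0], 1], [[-120, -545, -490], [0, 0, 0], 1], [[-120, -591, -534], [0, 0, 0], 1], [[-120, -591, -534], [0, 0, 0], 1]], "newtons": 20}}

```text
clock: 2.1
tcp_pos: [606.0, -55.0, 341.8]
tool_rot: [0.572, -0.414, 0.576, 0.412]
force: [0.2, -0.2, -0.4]
gripper_width: 0.4
```

Run:
```python
from h import *
st=bot.observe(); print(st["tcp_pos"],st["q"].round(2))
a=bot.camera("scene")[:,:,::-1].copy(); b_=bot.camera("top")[:,:,::-1].copy()
for n,i in(("scene",a),("top",b_)):
    u=proj(n,st["tcp_pos"])[0]; print(n,u)
    x,y=int(u[0]),int(u[1]); c=i[max(y-70,0):y+70,x-100:x+100]; z=cv2.resize(c,None,fx=4,fy=4,interpolation=cv2.INTER_CUBIC)
    cv2.circle(z,(int((u[0]-x+100)*4),int((u[1]-max(y-70,0))*4)),5,(0,0,255),1); cv2.imwrite(f"pics/{n}1.png",z)
```

```text
[606.00370191 -54.95672071 341.81317384] [-0.33  0.29  0.45  1.55 -0.13  1.33  1.39]
scene [345.26350096 162.6611387 ]
top [328.87730012 202.50781431]
```

View pics/scene1.png

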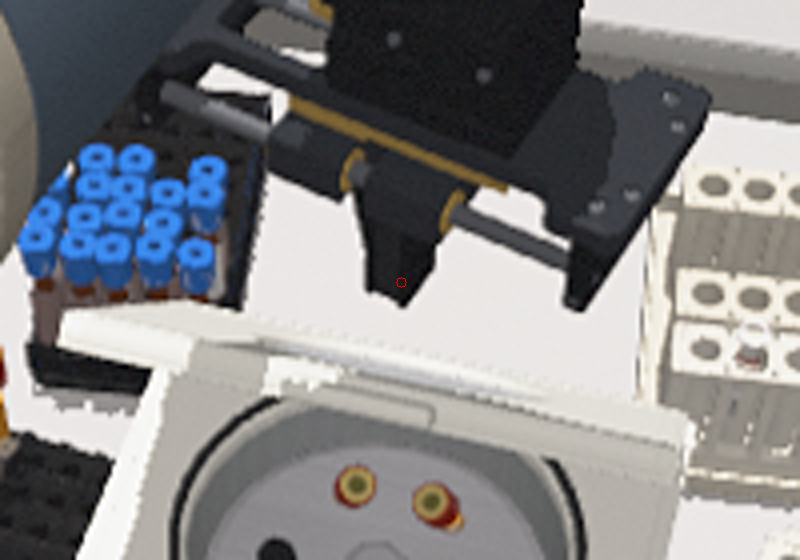

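View pics/top1.png

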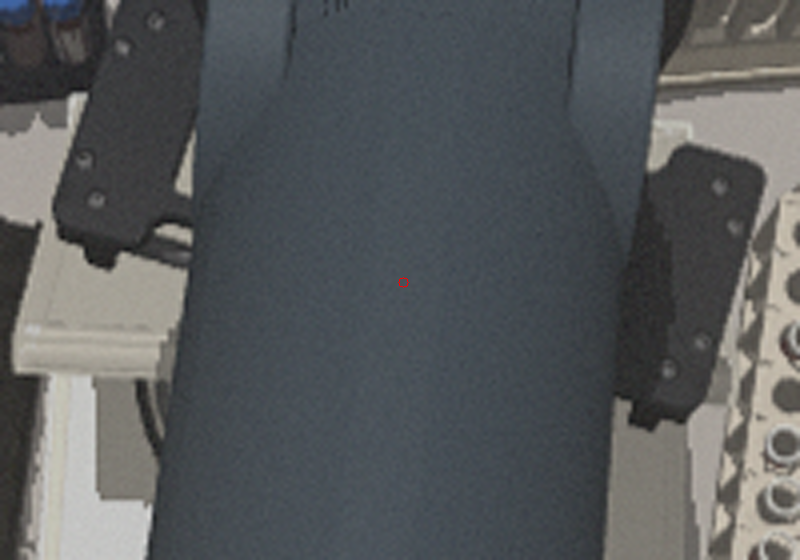

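Run:
```python
from h import *
for a in np.r_[np.linspace(.9,.03,14),0,-.01]:
    X=O0+Rw(YAW)@lidpt(a,186,0,10); print(round(a,2),X.round(0),step(X)[0])
```

```text
0.9 [612. -49. 292.] [49.4 -6.3  2.2]
0.83 [602. -48. 285.] [56.9  3.3 -0.2]
0.77 [593. -48. 277.] [65.2 12.4 -2.4]
0.7 [584. -47. 268.] [74.  20.9 -4.6]
0.63 [576. -46. 258.] [83.4 28.9 -6.5]
0.57 [568. -46. 249.] [93.3 36.2 -8.3]
0.5 [561. -45. 238.] [103.7  42.9 -10. ]
0.43 [555. -45. 227.] [114.5  48.9 -11.4]
0.36 [550. -44. 216.] [125.7  54.1 -12.7]
0.3 [545. -44. 205.] [137.3  58.7 -13.8]
0.23 [541. -44. 193.] [149.2  62.4 -14.8]
0.16 [538. -44. 181.] [161.2  65.4 -15.5]
0.1 [536. -43. 168.] [173.5  67.6 -16. ]
0.03 [534. -43. 156.] [185.9  69.  -16.3]
0.0 [534. -43. 150.] [191.4  69.4 -16.4]
-0.01 [534. -43. 149.] [193.3  69.5 -16.4]
```

{"name": "arm_command", "arguments": {"motion": [[[30, -3, 0], [0, 0, 0], 1], [[57, 3, 0], [0, 0, 0], 1], [[65, 12, -2], [0, 0, 0], 1], [[74, 21, -5], [0, 0, 0], 1], [[83, 29, -7], [0, 0, 0], 1], [[93, 36, -8], [0, 0, 0], 1], [[104, 43, -10], [0, 0, 0], 1], [[115, 49, -11], [0, 0, 0], 1], [[126, 54, -13], [0, 0, 0], 1], [[137, 59, -14], [0, 0, 0], 1], [[149, 62, -15], [0, 0, 0], 1], [[161, 65, -16], [0, 0, 0], 1], [[173, 68, -16], [0, 0, 0], 1]]}}

```text
clock: 3.82
tcp_pos: [535.3, -43.5, 168.1]
tool_rot: [0.571, -0.415, 0.573, 0.415]
force: [0.7, -0.8, 0.7]
gripper_width: 0.1
```

{"name": "arm_command", "arguments": {"motion": [[[6, 1, 0], [0, 0, 0], 1], [[12, 2, 0], [0, 0, 0], 1], [[16, 2, 0], [0, 0, 0], 1], [[18, 2, 0], [0, 0, 0], 1], [[19, 2, 0], [0, 0, 0], 1]]}}

```text
clock: 4.45
tcp_pos: [533.2, -43.0, 150.7]
tool_rot: [0.571, -0.415, 0.573, 0.415]
force: [-6.5, -0.6, 17.4]
gripper_width: 0.5
```

Run:
```python
from h import *
cv2.imwrite("pics/scene2.png",bot.camera("scene")[:,:,::-1])
print(bot.observe()["force"],bot.observe()["tcp_pos"])
```

```text
[-5.76671538  1.13114809 12.23467357] [533.20107643 -43.0312664  150.81332241]
```

View pics/scene2.png

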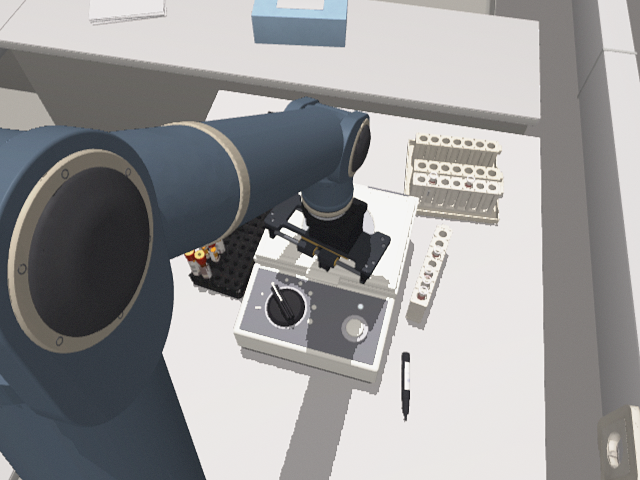

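```bash
cat >> h.py <<'E'
S0=np.array([460.2,14.3,105.1])
def pan(X): return Rp(YAW).T@(np.array(X)-S0)
def sel(al,u,v,h,twist=0):
    a=np.radians(al); p=np.array([u*np.cos(a)-v*np.sin(a),u*np.sin(a)+v*np.cos(a),h])
    az=np.radians(al+90+twist)+YAW
    z=np.array([np.cos(az),np.sin(az),0]); x=np.array([0,0,-1.]); y=np.cross(z,x)
    return S0+Rp(YAW)@p, Rot.from_matrix(np.c_[x,y,z])
E
python3 - <<'E'
from h import *
X,R=sel(45,29,36,17,-8); print(X,step(X,R)); print(step(X+[0,0,60],R))
print(step([533,-43,220]),bot.observe()["q"].round(2))
E
```

```text
[454.32592457  60.80038959 120.23965013] [array([ 30.7, 107.1,  74.3]), array([-51. ,  -0. ,  -0.1])]
[array([-29.3, 107.3,  74.2]), array([-51. ,  -0. ,  -0.1])]
[array([-69.2,   0.3,  -0.1])] [-0.33  0.33  0.41  1.96 -0.17  0.88  1.42]
```

{"name": "arm_command", "arguments": {"motion": [[[-30, 0, 0], [0, 0, 0], 1], [[-60, 5, 5], [0, 0, 0], 1], [[-60, 30, 20], [-10, 0, 0], 1], [[-60, 60, 40], [-20, 0, 0], 1], [[-60, 85, 60], [-30, 0, 0], 1], [[-60, 107, 74], [-40, 0, 0], 1], [[-60, 107, 74], [-51, 0, 0], 1], [[-30, 107, 74], [-51, 0, 0], 1], [[0, 107, 74], [-51, 0, 0], 1], [[5, 107, 74], [-51, 0, 0], 1]]}}

```text
clock: 5.75
tcp_pos: [453.1, 60.3, 144.5]
tool_rot: [0.336, -0.62, 0.339, 0.623]
force: [-0.1, -0.5, 0.0]
gripper_width: 0.5
```

Run:
```python
from h import *
st=bot.observe(); print(st["tcp_pos"],st["q"].round(2),st["force"])
X,R=sel(45,29,36,17,-8); print(step(X,R))
a=bot.camera("scene")[:,:,::-1]; cv2.imwrite("pics/s3.png",cv2.resize(a[190:390,200:440],None,fx=3.3,fy=3))
```

```text
[453.13011888  60.30616283 144.51190033] [-0.43  0.21  0.24  2.12 -0.07  0.82  1.99] [-0.11461417 -0.5399976   0.0139208 ]
[array([24.3, -1.4, -0.3]), array([ 0. ,  0.1, -0.3])]
```

View pics/s3.png

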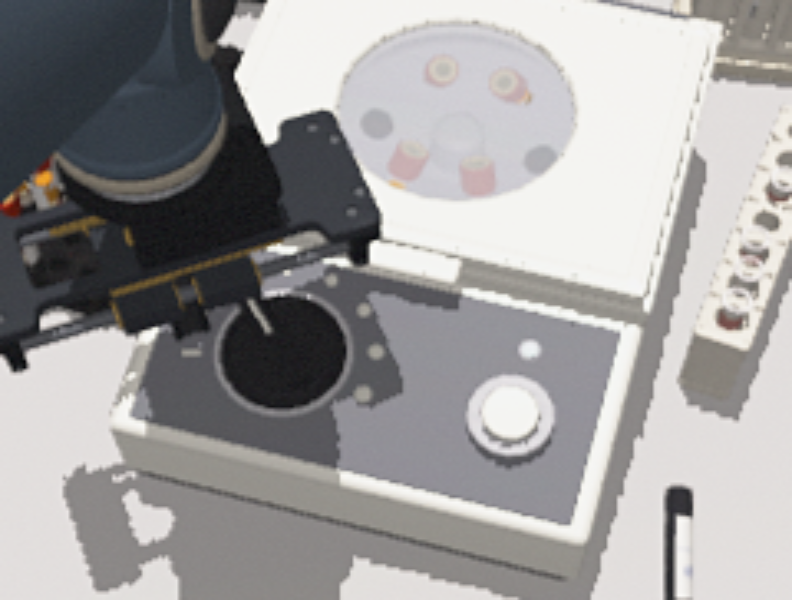

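{"name": "arm_command", "arguments": {"motion": [[[12, -1, 0], [0, 0, 0], 1], [[24, -1, 0], [0, 0, 0], 1], [[24, -1, -4], [0, 0, 0], 1], [[24, -1, -8], [0, 0, 0], 1], [[24, -1, -12], [0, 0, 0], 1]]}}

```text
clock: 6.42
tcp_pos: [461.6, 50.5, 121.4]
tool_rot: [0.337, -0.62, 0.339, 0.622]
force: [-0.2, 0.6, -0.1]
gripper_width: 0.3
```

{"name": "arm_command", "arguments": {"motion": [[[1, 0, -2], [0, 0, 0], 1], [[1, 0, -4], [0, 0, 0], 1], [[1, 0, -5], [0, 0, 0], 1]]}}

```text
clock: 6.8
tcp_pos: [464.2, 46.4, 120.4]
tool_rot: [0.337, -0.62, 0.339, 0.622]
force: [-1.4, 1.1, 0.8]
gripper_width: 0.6
```

Run:
```python
from h import *
st=bot.observe(); p=pan(st["tcp_pos"]); a=np.radians(45); print(p, "u",p[0]*np.cos(a)+p[1]*np.sin(a),"v",-p[0]*np.sin(a)+p[1]*np.cos(a),st["force"])
```

```text
[ 5.63636135 32.34040128 14.30558792] u 26.853626383301904 v 18.882607718677214 [-1.39219043  1.06233829  0.81705221]
```

```bash
cat > path.py <<'E'
from h import *
import sys
a0,a1,n,v,h,tw=[float(s) for s in sys.argv[1:7]]
for al in np.linspace(a0,a1,int(n)):
    X,R=sel(al,29,v,h,tw); s=step(X,R); print(round(al,1),s[0],s[1])
E
python3 path.py 43 15 8 19 16 -6
```

```text
43.0 [-2.3 -2.5 -0.2] [-0.   0.1 -0.2]
39.0 [-2.9 -3.9 -2.1] [ 4.   0.1 -0.2]
35.0 [-3.5 -5.1 -4. ] [ 8.   0.1 -0.2]
31.0 [-4.1 -6.2 -6.1] [12.   0.1 -0.2]
27.0 [-4.7 -7.2 -8.3] [16.   0.  -0.2]
23.0 [ -5.2  -8.  -10.5] [20.   0.  -0.2]
19.0 [ -5.7  -8.7 -12.7] [24.   0.  -0.2]
15.0 [ -6.2  -9.2 -15.1] [28.   0.  -0.2]
```

{"name": "arm_command", "arguments": {"motion": [[[-1.5, -2, 0], [0, 0, 0], 1], [[-3, -4, -2], [4, 0, 0], 1], [[-3.5, -5, -4], [8, 0, 0], 1], [[-4, -6, -6], [12, 0, 0], 1], [[-4.7, -7.2, -8.3], [16, 0, 0], 1], [[-5.2, -8, -10.5], [20, 0, 0], 1]]}}

```text
clock: 7.55
tcp_pos: [476.9, 42.1, 125.6]
tool_rot: [0.44, -0.552, 0.442, 0.553]
force: [0.8, -0.2, 0.3]
gripper_width: 0.6
```

```bash
python3 - <<'E'
from h import *
st=bot.observe(); print(st["tcp_pos"],st["force"],pan(st["tcp_pos"]),st["q"].round(2))
a=bot.camera("scene")[:,:,::-1]; cv2.imwrite("pics/s4.png",cv2.resize(a[230:360,220:380],None,fx=5,fy=4.6))
E
python3 path.py 23 -15 8 19 16 -6
```

```text
[476.86818441  42.12710635 125.64468433] [ 0.79386493 -0.17943076  0.30184514] [19.45624295 28.94676708 16.05613773] [-0.44  0.28  0.32  2.1  -0.12  0.78  1.74]
23.0 [0.2 0.5 0.2] [-0.2 -0.  -0.2]
17.6 [-0.5 -1.4 -2.4] [ 5.2 -0.  -0.2]
12.1 [-1.1 -3.  -5.2] [10.6 -0.  -0.2]
6.7 [-1.7 -4.4 -8.1] [16.1 -0.1 -0.2]
1.3 [ -2.2  -5.5 -11.2] [21.5 -0.1 -0.2]
-4.1 [ -2.7  -6.3 -14.3] [26.9 -0.1 -0.2]
-9.6 [ -3.1  -6.8 -17.5] [32.4 -0.1 -0.2]
-15.0 [ -3.4  -6.9 -20.8] [37.8 -0.1 -0.2]
```

View pics/s4.png

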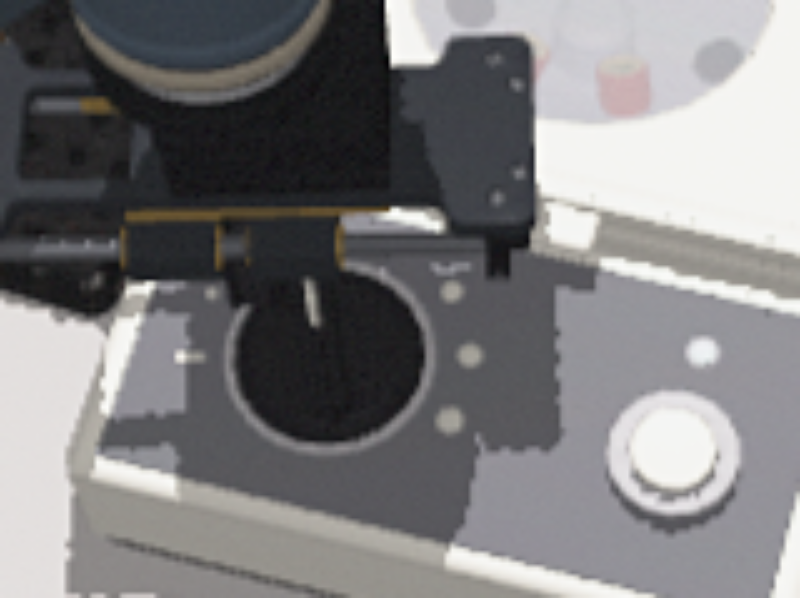

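{"name": "arm_command", "arguments": {"motion": [[[-0.5, -1.4, -2.4], [5, 0, 0], 1], [[-1, -3, -5], [10.5, 0, 0], 1], [[-1.7, -4.4, -8], [16, 0, 0], 1], [[-2.2, -5.5, -11], [21.5, 0, 0], 1], [[-2.7, -6.3, -14.3], [27, 0, 0], 1], [[-3, -6.7, -16.3], [30.5, 0, 0], 1]]}}

```text
clock: 8.35
tcp_pos: [487.6, 27.7, 128.8]
tool_rot: [0.571, -0.416, 0.573, 0.417]
force: [-0.0, 0.5, -0.4]
gripper_width: 0.5
```

```bash
python3 - <<'E'
from h import *
st=bot.observe(); print(st["tcp_pos"],st["force"],pan(st["tcp_pos"]),st["q"].round(2))
a=bot.camera("scene")[:,:,::-1]; cv2.imwrite("pics/s5.png",cv2.resize(a[230:360,220:380],None,fx=5,fy=4.6))
E
python3 path.py -7 -39 7 19 16 -6
```

```text
[487.59092644  27.74782708 128.82251918] [-0.04160731  0.46851015 -0.41943166] [31.60187736 15.37025038 16.09166152] [-0.51  0.29  0.43  2.08 -0.17  0.8   1.29]
-7.0 [0.3 0.6 0.2] [-0.8 -0.1 -0.1]
-12.3 [-0.1 -1.3 -2.4] [ 4.5 -0.1 -0.1]
-17.7 [-0.3 -2.9 -5.2] [ 9.8 -0.1 -0.1]
-23.0 [-0.5 -4.4 -8. ] [15.2 -0.1 -0.1]
-28.3 [ -0.6  -5.5 -11. ] [20.5 -0.1 -0.1]
-33.7 [ -0.6  -6.4 -14.2] [25.8 -0.1 -0.1]
-39.0 [ -0.6  -7.  -17.3] [31.2 -0.1 -0.1]
```

View pics/s5.png

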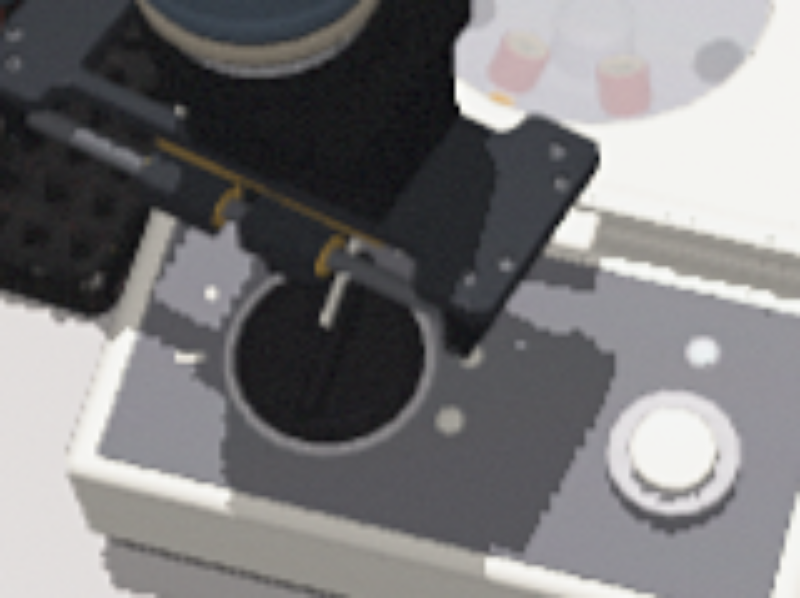

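{"name": "arm_command", "arguments": {"motion": [[[0, -1.3, -2.4], [4.5, 0, 0], 1], [[-0.3, -2.9, -5.2], [10, 0, 0], 1], [[-0.5, -4.4, -8], [15, 0, 0], 1], [[-0.6, -5.5, -11], [20.5, 0, 0], 1], [[-0.6, -6.4, -14.2], [26, 0, 0], 1], [[-0.6, -6.8, -15.8], [28.5, 0, 0], 1]]}}

```text
clock: 9.15
tcp_pos: [489.5, 10.4, 129.6]
tool_rot: [0.656, -0.263, 0.658, 0.262]
force: [1.2, 0.6, 0.4]
gripper_width: -0.1
```

Run:
```python
from h import *
st=bot.observe(); print(st["tcp_pos"],st["force"],pan(st["tcp_pos"]),st["q"].round(2))
a=bot.camera("scene")[:,:,::-1]; cv2.imwrite("pics/s6.png",cv2.resize(a[230:360,220:380],None,fx=5,fy=4.6))
X,R=sel(-36,29,34,17,-6); print(step(X,R)); print(step(X+[0,0,60],R))
```

```text
[489.5067583   10.35907805 129.57532847] [1.18549085 0.61836109 0.36345114] [34.8424503  -1.83720448 16.00271815] [-0.56  0.31  0.55  2.09 -0.22  0.81  0.88]
[array([-3.3,  2.5, 14.9]), array([-0.4, -0.2, -0. ])]
[array([-63.3,   2.5,  14.7]), array([-0.4, -0.2, -0. ])]
```

View pics/s6.png

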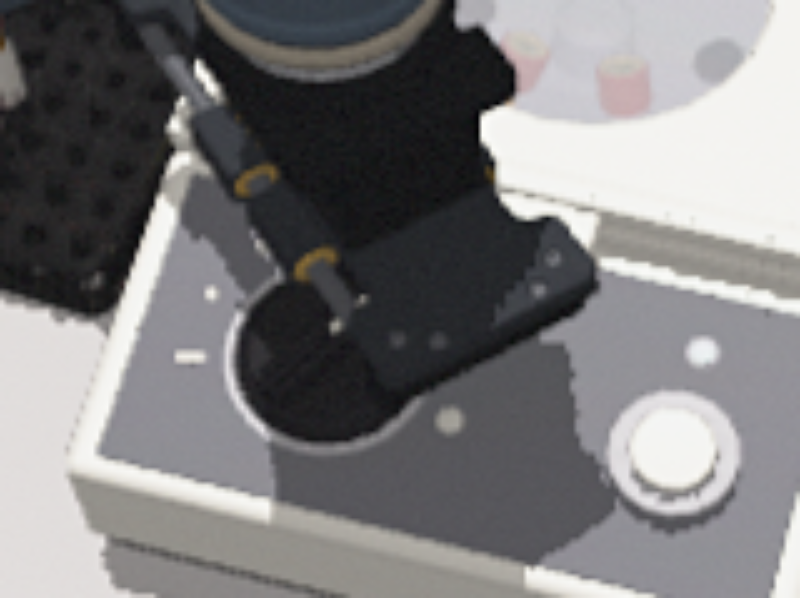

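Now at dot 5, by the look of the wing. I'll back off, lift and check.

{"name": "arm_command", "arguments": {"motion": [[[-1, 1, 4], [0, 0, 0], 1], [[-3, 2, 10], [0, 0, 0], 1], [[-30, 2, 12], [0, 0, 0], 1], [[-80, 2, 12], [0, 0, 0], 1], [[-130, 0, 40], [0, 0, 0], 1], [[-150, -10, 90], [0, 0, 0], 1], [[-150, -40, 140], [0, 0, 0], 1], [[-150, -80, 190], [0, 0, 0], 1]]}}

```text
clock: 10.2
tcp_pos: [682.8, 85.8, 279.6]
tool_rot: [0.656, -0.263, 0.657, 0.264]
force: [-0.2, 0.6, 0.4]
gripper_width: 0.5
```

Run:
```python
from h import *
st=bot.observe(); print(st["tcp_pos"],st["force"],st["q"].round(2))
for n,r in(("scene",(250,380,220,400)),("top",(270,380,225,405))):
    a=bot.camera(n)[:,:,::-1]; cv2.imwrite(f"pics/{n}7f.png",a); cv2.imwrite(f"pics/{n}7.png",cv2.resize(a[r[0]:r[1],r[2]:r[3]],None,fx=4.4,fy=4.4,interpolation=cv2.INTER_CUBIC))
```

```text
[682.82424843  85.78460008 279.55618504] [-0.24010273  0.57453003  0.36491284] [-0.56  0.49  0.57  1.45 -0.27  1.28  0.8 ]
```

View pics/scene7.png

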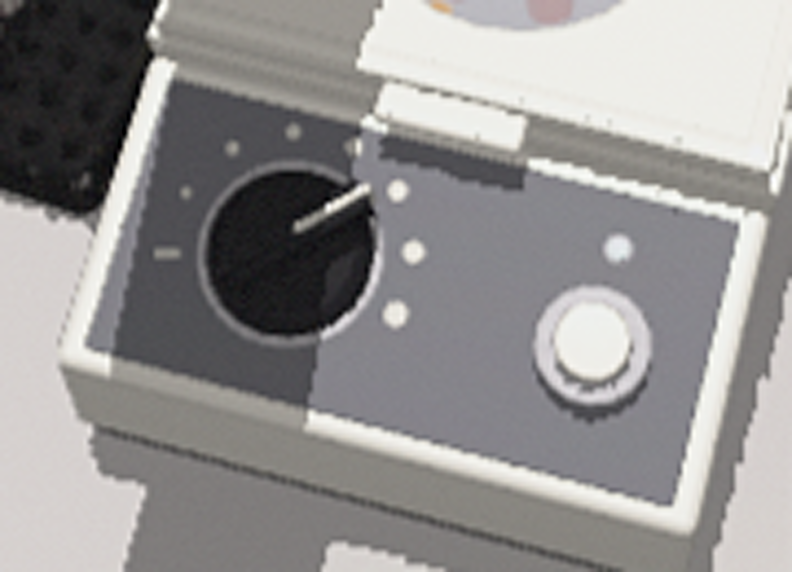

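View pics/top7.png

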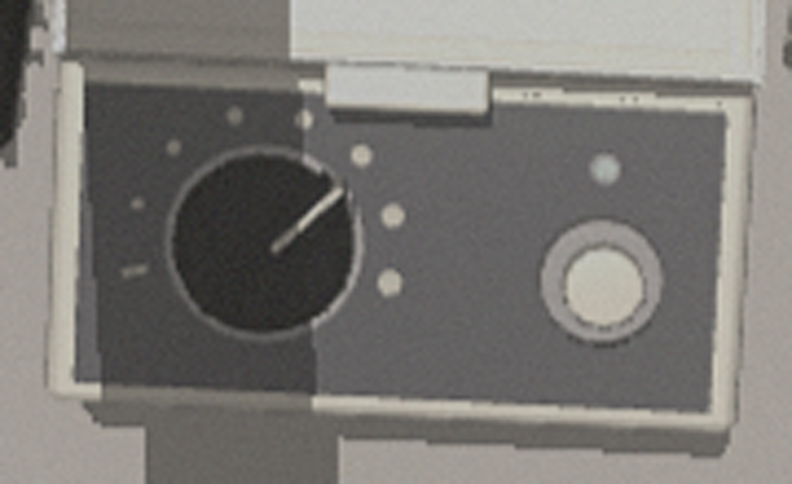

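Run:
```python
from h import *
R=Rp(YAW)
for n,r in(("scene",(250,220)),("top",(270,225))):
    for al in (-40,-45,-50):
        a=np.radians(al); e=np.array([[0,0,32.5],[39*np.cos(a),39*np.sin(a),32.5]])@R.T+S0
        u=proj(n,e); d=u[1]-u[0]; print(n,al,((u-[r[1],r[0]]+.5)*4.4-.5).round(0).tolist(),np.degrees(np.arctan2(d[1],d[0])).round(1))
K=S0+R@np.array([0,-125,18]); print("key",K)
s=(220+593/4.4,250+340/4.4); t=(225+604/4.4,270+287/4.4)
print(proj("scene",K),s,proj("top",K),t,tri(s,t),on_z("scene",s,K[2]),on_z("top",t,K[2]))
st=bot.observe()
# target orientation: tool x = -panel normal; minimal turn
x=-R[:,2]; 
for az in (0,30,72):
    z=np.array([np.cos(np.radians(az)),np.sin(np.radians(az)),0]); z-=x*(z@x); z/=np.linalg.norm(z); Rt=Rot.from_matrix(np.c_[x,np.cross(z,x),z])
    print(az,step(K+R[:,2]*40,Rt))
print(step(K+[0,0,60]))
```

```text
scene -40 [[281.0, 242.0], [365.0, 184.0]] -34.7
scene -45 [[281.0, 242.0], [370.0, 191.0]] -29.8
scene -50 [[281.0, 242.0], [373.0, 199.0]] -25.0
top -40 [[256.0, 261.0], [330.0, 183.0]] -47.0
top -45 [[256.0, 261.0], [336.0, 189.0]] -41.9
top -50 [[256.0, 261.0], [342.0, 196.0]] -36.9
key [ 446.62327362 -110.0478041   122.48666487]
[[355.59261    324.91189228]] (354.77272727272725, 327.27272727272725) [[361.07375638 330.57078891]] (362.27272727272725, 335.22727272727275) [ 438.82418327 -110.26875872  130.83741529] [ 442.17757418 -109.43466595  122.48666487] [ 439.18631645 -111.67779271  122.48666487]
0 [array([ 115.8,   31.5, -313.5]), array([ 43.3, -14.1,  -6.5])]
30 [array([ 115.8,   31.5, -313.5]), array([ 12.7, -11.6,  -9.8])]
72 [array([ 115.8,   31.5, -313.5]), array([-28.6,  -7.5, -13.4])]
[array([  94.4,   23.8, -306.7])]
```

The pointer rib measures −45° to −46° in both views, so it is at dot 5, and the lid is flat shut. The key's centre measures about (440,−110), roughly 6 mm nearer the front than the selector's row. Next I'll move above it.

Run:
```python
from h import *
az=np.radians(86); z=np.array([np.cos(az),np.sin(az),0]); x=np.array([0,0,-1.]); Rt=Rot.from_matrix(np.c_[x,np.cross(z,x),z])
for zz in (280,180,140): print(step([435,-110,zz],Rt))
```

```text
[array([  -3. ,   31.8, -315.7]), array([-42.3,  -0.4,  -0.1])]
[array([  97. ,   31.9, -315.1]), array([-42.3,  -0.4,  -0.1])]
[array([ 137. ,   31.9, -314.8]), array([-42.3,  -0.4,  -0.1])]
```

{"name": "arm_command", "arguments": {"motion": [[[0, 5, -50], [-5, 0, 0], 1], [[0, 10, -100], [-12, 0, 0], 1], [[0, 15, -150], [-20, 0, 0], 1], [[0, 20, -200], [-28, 0, 0], 1], [[0, 27, -260], [-36, 0, 0], 1], [[0, 32, -315], [-42, 0, 0], 1], [[0, 32, -315], [-42, 0, 0], 1], [[40, 32, -315], [-42, 0, 0], 1], [[90, 32, -315], [-42, 0, 0], 1], [[125, 32, -315], [-42, 0, 0], 1], [[135, 32, -315], [-42, 0, 0], 1], [[135, 32, -315], [-42, 0, 0], 1]]}}

```text
clock: 11.8
tcp_pos: [435.4, -109.7, 142.2]
tool_rot: [0.516, -0.481, 0.521, 0.48]
force: [0.3, -0.2, 0.6]
gripper_width: 0.7
```

Run:
```python
from h import *
st=bot.observe(); print(st["tcp_pos"],st["force"],st["q"].round(2))
az=np.radians(86); z=np.array([np.cos(az),np.sin(az),0]); x=np.array([0,0,-1.]); Rt=Rot.from_matrix(np.c_[x,np.cross(z,x),z])
print(step([435,-110,124],Rt))
a=bot.camera("scene")[:,:,::-1]; cv2.imwrite("pics/s8.png",cv2.resize(a[250:380,260:420],None,fx=5,fy=4.6))
```

```text
[ 435.36260874 -109.7381321   142.15559774] [ 0.29946388 -0.17176116  0.63067558] [-0.33  0.22  0.55  2.16 -0.15  0.81  1.81]
[array([18.2,  0.3, -0.2]), array([-0.3, -0.3, -0.2])]
```

View pics/s8.png

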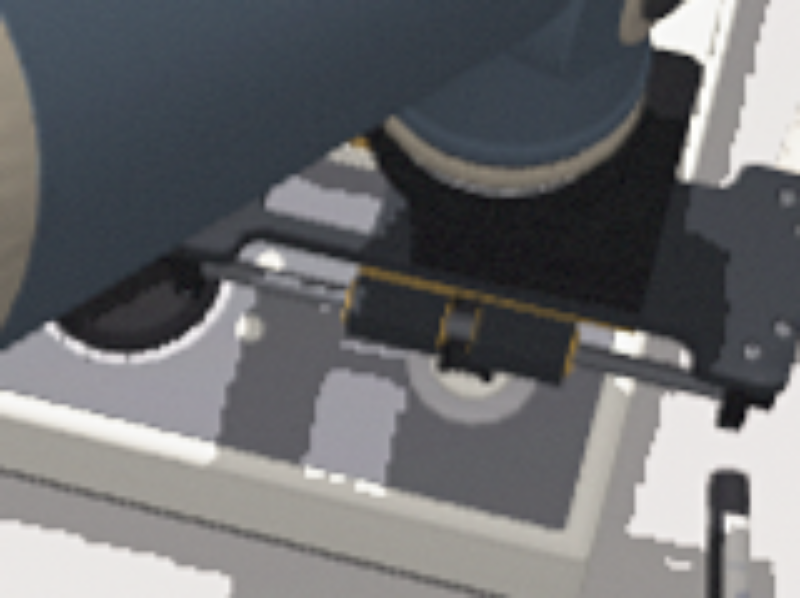

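{"name": "arm_command", "arguments": {"motion": [[[12, 0, 0], [0, 0, 0], 1], [[18, 0, 0], [0, 0, 0], 1], [[21, 0, 0], [0, 0, 0], 1], [[23, 0, 0], [0, 0, 0], 1]]}}

```text
clock: 12.35
tcp_pos: [437.7, -110.1, 121.0]
tool_rot: [0.517, -0.482, 0.519, 0.479]
force: [-2.7, 0.6, 20.6]
gripper_width: 0.7
```

Run:
```python
from h import *
st=bot.observe(); print(st["tcp_pos"],st["force"],st["ft_torque"],st["q"].round(2))
a=bot.camera("scene")[:,:,::-1]; cv2.imwrite("pics/s9.png",cv2.resize(a[290:370,310:410],None,fx=8,fy=7.5,interpolation=cv2.INTER_CUBIC))
cv2.imwrite("pics/s9t.png",cv2.resize(bot.camera("top")[300:370,320:420,::-1],None,fx=8,fy=8))
```

```text
[ 437.66788146 -110.08719734  121.03130019] [-2.67301109  0.64993486 20.63295298] [ 0.44201563  0.34115653 -0.04184852] [-0.31  0.25  0.54  2.18 -0.18  0.75  1.84]
```

View pics/s9.png

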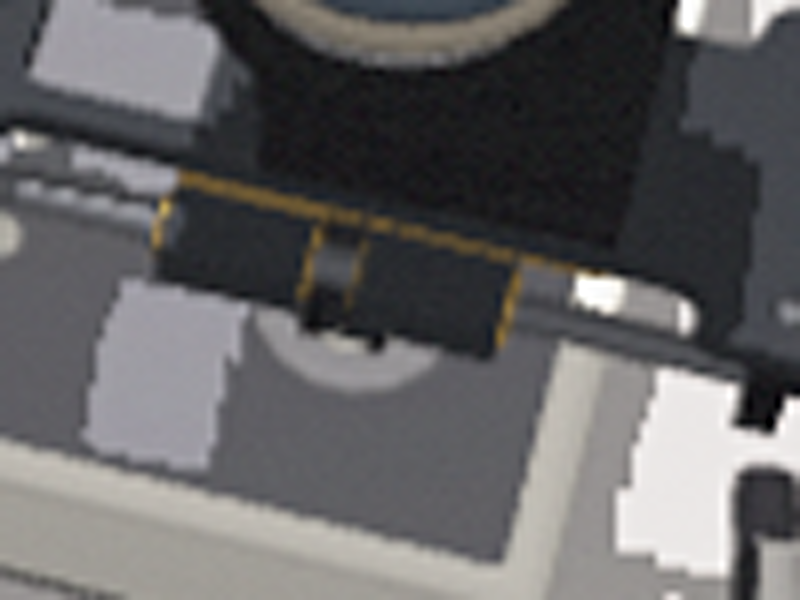

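Run:
```python
from h import *
print(step([437,-110,160]))
for dx in(-9.5,0,9.5): 
  for dy in (-12.5,12.5): print(dx,dy,pan([437.7+dx,-110.1+dy,121.0]).round(1))
p=bot.observe(); print(p["gripper_width"])
```

```text
[array([-38.7,   0.5,  -0.1])]
-9.5 -12.5 [ -17.3 -138.8   21.1]
-9.5 12.5 [ -19.  -113.9   21.6]
0 -12.5 [  -8.1 -138.2   18.6]
0 12.5 [  -9.8 -113.2   19.1]
9.5 -12.5 [   1.  -137.5   16.2]
9.5 12.5 [  -0.7 -112.5   16.6]
0.8308425897783623
```

View pics/s9t.png

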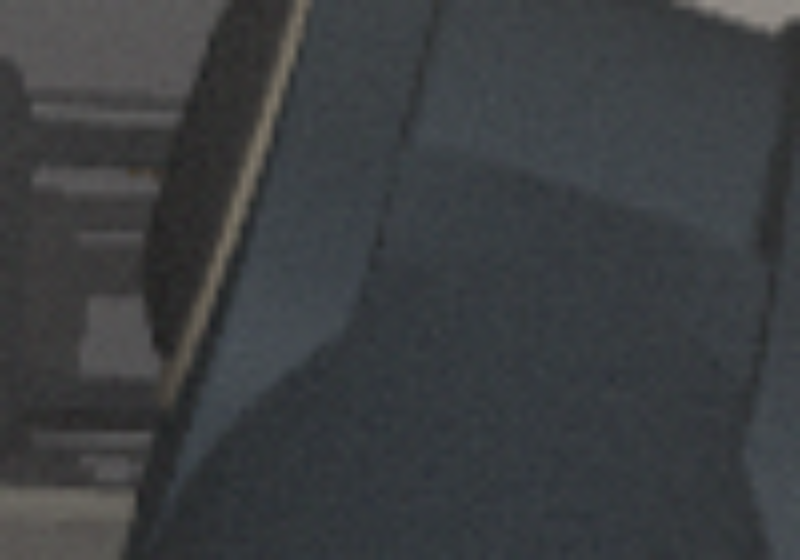

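{"name": "arm_command", "arguments": {"motion": [[[-0.5, 0, 0], [0, 0, 0], 1], [[-0.5, 0, 0], [0, 0, 0], 1]]}}

```text
clock: 12.7
tcp_pos: [437.5, -110.0, 122.0]
tool_rot: [0.518, -0.482, 0.519, 0.48]
force: [-0.5, 0.9, 3.8]
gripper_width: 0.5
```

{"name": "arm_command", "arguments": {"motion": [[[-2, 0, 0], [0, 0, 0], 1], [[-2, 0, 0], [0, 0, 0], 1]]}}

```text
clock: 12.95
tcp_pos: [437.0, -110.0, 123.9]
tool_rot: [0.517, -0.482, 0.519, 0.48]
force: [-0.8, 1.1, 3.3]
gripper_width: 0.2
```

{"name": "arm_command", "arguments": {"motion": [[[-1.5, 0, 0], [0, 0, 0], 1], [[-1.5, 0, 0], [0, 0, 0], 1]]}}

```text
clock: 13.2
tcp_pos: [436.7, -110.0, 125.3]
tool_rot: [0.517, -0.482, 0.52, 0.48]
force: [-0.3, 0.7, 3.2]
gripper_width: 0.4
```

{"name": "arm_command", "arguments": {"motion": [[[-1.5, 0, 0], [0, 0, 0], 1], [[-3, 0, 0], [0, 0, 0], 1]]}}

```text
clock: 13.45
tcp_pos: [436.4, -110.0, 128.2]
tool_rot: [0.517, -0.482, 0.52, 0.48]
force: [0.4, 0.5, 0.2]
gripper_width: -0.1
```

{"name": "arm_command", "arguments": {"motion": [[[-40, 0, 0], [0, 0, 0], 1], [[-90, 0, 0], [0, 0, 0], 1], [[-140, -40, 0], [0, 0, 0], 1], [[-150, -90, 0], [0, 0, 0], 1], [[-150, -140, 0], [0, 0, 0], 1], [[-150, -200, 0], [0, 0, 0], 1], [[-150, -250, 0], [0, 0, 0], 1], [[-150, -250, 0], [0, 0, 0], 1]]}}

```text
clock: 14.45
tcp_pos: [688.4, -127.4, 275.2]
tool_rot: [0.516, -0.482, 0.52, 0.481]
force: [0.2, -0.4, -0.3]
gripper_width: 0.9
```

Run:
```python
from h import *
st=bot.observe(); print(st["tcp_pos"],st["force"],st["q"].round(2),st["clock"])
a=bot.camera("scene")[:,:,::-1]; cv2.imwrite("pics/s10f.png",a)
cv2.imwrite("pics/s10.png",cv2.resize(a[250:380,220:400],None,fx=4.4,fy=4.4,interpolation=cv2.INTER_CUBIC))
a=bot.camera("top")[:,:,::-1]; cv2.imwrite("pics/t10.png",a)
```

```text
[ 688.42579718 -127.39053863  275.21443961] [ 0.22939471 -0.37053075 -0.26798482] [-0.24  0.52  0.57  1.42 -0.27  1.28  1.84] 14.45
```

View pics/s10.png

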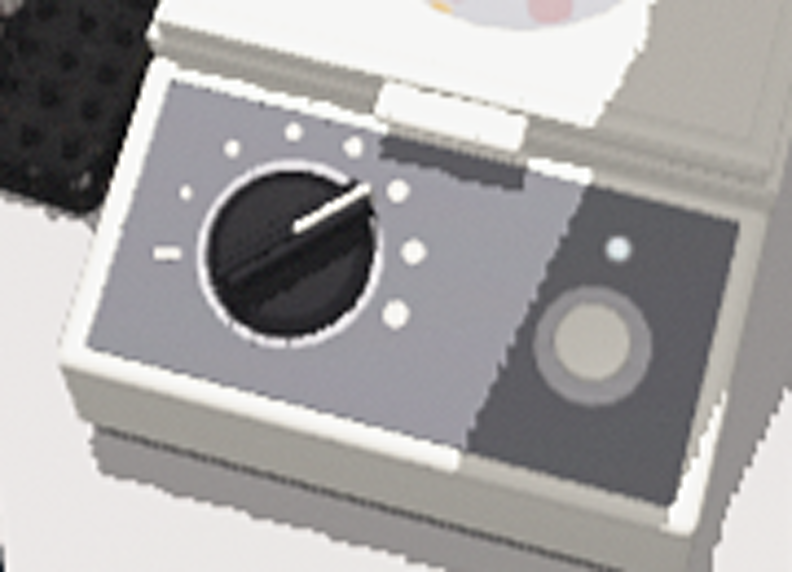

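View pics/s10f.png

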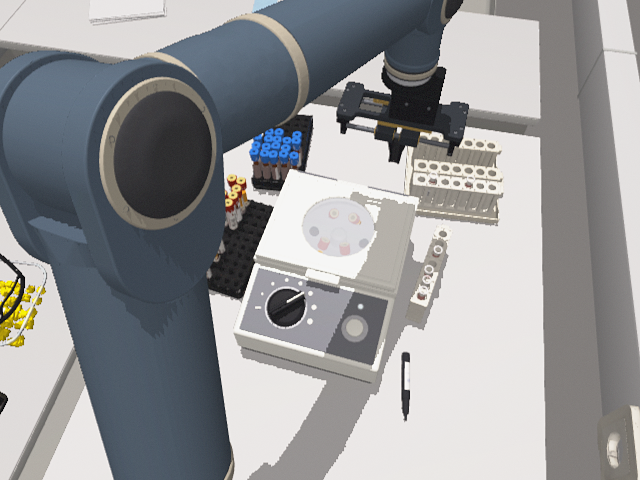

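View pics/t10.png

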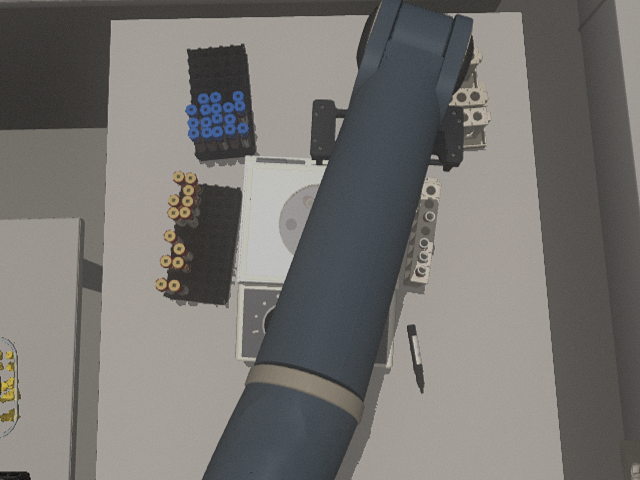

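Run:
```python
import cv2,numpy as np
a=cv2.imread("pics/scene7f.png").astype(int); b=cv2.imread("pics/s10f.png").astype(int)
u,v=int(220+618/4.4),int(250+248/4.4)
print(a[v-2:v+3,u-2:u+3].mean((0,1)),b[v-2:v+3,u-2:u+3].mean((0,1)))
c=np.hstack([a[190:270,290:390],b[190:270,290:390]]).astype(np.uint8); cv2.imwrite("pics/cmp.png",cv2.resize(c,None,fx=4,fy=4))
```

```text
[222.04 219.68 216.52] [203.92 201.36 195.28]
```

View pics/cmp.png

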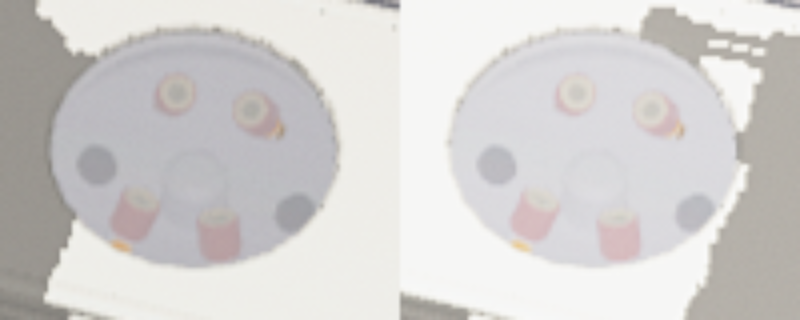

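Run:
```python
from h import *
S=np.array([458.93,13.79,112.74]); R=Rp(-.0725)
s=(220+593/4.4,250+340/4.4); t=(225+604/4.4,270+287/4.4)
print(R.T@(tri(s,t)-S))
# collar/key mask centroid in initial pics
for n,c in(("scene",(354,328)),("top",(361,334))):
    im=cv2.imread(f"pics/{n}0.png",0); w=im[c[1]-12:c[1]+13,c[0]-12:c[0]+13]
    m=(w>(w.max()*0.9)).astype(np.uint8); k,l,st,ce=cv2.connectedComponentsWithStats(m); i=1+np.argmax(st[1:,4]); print(n,ce[i]+np.array(c)-12,st[i])
```

```text
[  -6.00557499 -125.18925465   20.34501194]
scene [354.12037037 326.74074074] [  4   3  17  17 216]
top [361.78604651 334.76744186] [  5   5  17  17 215]
```

Run:
```python
from station import bot
print(bot.finish_job())
```

```text
the job is handed in; nothing more can be done
None
```

The lid is shut, the selector rests at the fifth dot, and after both the start key was pressed once and sprang back. I handed the job in at about 14.5 s, with the robot clear of everything.

- **Lid:** I pushed it down along its arc to a firm stop at z = 150.7 mm with 17 N, against an expected 150.5 mm. Later pictures show it flat.
- **Selector:** I turned it clockwise from dot 2 through 3 and 4 to dot 5, pressing only the left flank with closed fingers. With the finger away, the pointer measured −45° in one view and −46° in the other; dot 5 is −45°.
- **Start key:** I pressed it until it stopped firmly at 20.6 N (5 N is fully in). Force stayed near 3–4 N while backing off 4 mm and fell to zero when I lifted clear.
- **Bench items:** The rack, carrier and marker look unmoved in the last pictures.

**Checks that disagreed or were inconclusive:**
- The key bottomed about 4.5 mm higher than the 105 mm console height I worked out from the given dimensions. The unconstrained camera fit also put the console higher, about 7 mm up.
- Contact torque hinted at off-centre contact, possibly on the collar. The collar is level with the fully pressed key, so I take the press as complete, but I did not measure its depth directly.
- The rotor and indicator lamp showed no visible change after the press, so I have no visual confirmation that it is spinning.

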